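Unload the weld coupon from the ultrasonic inspection fixture

ROBOT

A 7-joint arm with a two-finger parallel gripper is mounted at the origin on the work surface. World frame = base frame: x ahead of the robot, y to its left, z up, the work surface at z = 0. Lengths are in m, angles in degrees, forces in N, time in s.
With the tool pointing down it reaches from about 0.425 to 0.95 m from the base axis. Payload 4.7 kg.
Tool frame: the origin (TCP) lies at the very end of the fingers, on their centre line; the grasp point (between the pads) lies 19 mm behind it; z points along the fingers, y is the line along which they close (so a half turn about z gives the same grasp; the last joint's range is limited). The gripper opens to 85 mm and grips with 20 to 120 N. Pads are 22 mm wide; open, the fingers measure 114 mm over their backs; the gripper's body (76 mm by 85 mm) begins 54 mm behind the grasp point. The pads swing forward as they close: fully open they stand 13 mm farther back than shut.
Start: joints at [-69.494, 26.849, -2.785, 87.806, 1.381, 65.374, -4.715], TCP at [0.255, 0.625, 0.231] pointing down, gripper open.
Joint ranges: [-148.3, 148.3], [-19.14, 114.17], [-79.39, 73.82], [5.75, 140.21], [-59.74, 239.74], [12.07, 113.84], [-152.46, 152.46]. Speed limits (degrees/s): [147.25, 147.25, 180, 180, 180, 180, 180].

INTERFACE

Orientations are given as a 3x3 rotation matrix whose columns are the frame's x, y, z axes.
In Python, from cell import status, viewer, ctrl gives the robot as it stands.
- The arm moves only by the tool jog_arm, never from a script. Its argument "motion" is one flat list of numbers, 6 for each row, row after row: the shift along the tool's x, y, z in mm, then the turn, a rotation vector about the tool's x, y, z in rad. A call has 1 to 12 rows; each row shifts and turns the commanded pose from where the row before left it, along the tool's axes as they then stand; what a row does not reach is not made up. A row lasts 1/10 s, in which the tool goes at most 50 mm and 8.59 degrees, less where a joint would pass 70% of its speed; a pose out of reach is approached as far as the arm can. A call is refused whole if a number of a shift passes 50 or a number of a turn 0.15, either way. A call with a gripper value outside its range is refused whole. "hand" is the closure, from 0 (fully open) to 1 (shut), set as the call begins (left out, the last holds). The fingers move at their own pace and stop on an object; the grip force is fixed at half the most. Time passes only in rows, so rows that do not move let the fingers close. It gives the time, the measured TCP pose, the force, the opening and the grip force at its end, in the units of the state.
- status.state(): the state, without advancing time (a new reading comes with each control period).
- viewer.camera(name): name is "side" or "top"; returns a dict with "image" (420x560x3 uint8, blue, green, red), "fx", "fy", "cx", "cy" (pixels), "k1" (the pictures are not rectified: a ray, as slopes to the right and down, at radius r is drawn at 1 + k1 r^2 times it, then the intrinsics apply), "xyz" and "attitude" of the camera in the world. Camera axes: x right, y down, z forward; pixel columns grow to the right and rows downward; lengths in m; the calibration is good to about 2 mm. A picture is of the moment at which its call begins. There is no depth.
- ctrl.sign_off(): hands the job in; it is judged then, once.
The state is a dict: "time": time; "joints": joint angles; "joint_vel": joint speeds; "joint_efforts": joint torques, N m; "tool_pos": TCP position; "eef_rot": TCP orientation; "force": force on the tool from outside, world axes, zero at the start; "torque": the same for the moment, N m; "gripper_width": finger opening in m; "grip_force": force on a finger pad.
Only numpy, scipy, OpenCV 4.12 (cv2) and the standard library are available. Lean on these libraries where they do the work, as an engineer would, in place of code of your own. Each camera call takes 0.05 s, during which the arm holds its last target. There are 200 camera calls.

TASK

The scan of the clamped aluminium weld coupon is finished: swing the yellow clamp bar up by its red ball until it stands about upright, and leave it up. Then slide the coupon out from under it along the fixture, without picking it up, until it lies square and centred on the blue pad, and let go. Leave the copper-coloured coupon where it lies.

Things in the scene. Friction and masses are not known exactly. Their poses are not given: they have to be found in the camera images.
- fixture: Fixed dark base plate 300 (x) x 160 (y) x 15 mm. Origin: centre of its underside, z up; -x end towards the robot. Blue pad 180 x 80, flush with the top, centre at x -57, y 0. Rails 6 high, x 40 to 130, at y 27 to 35 and -27 to -35; back stop x 136. Bar hinge: axis along x at y -70, z 32, cheeks to z 42. Bar down: red ball (diameter 24) centred at x 90, y 105, z 50, past the plate's +y edge.
- clamp_bar (a joint): Yellow bar's angle, rad: 0 down across the coupon (start), 1.57 upright, stop 1.8. Hinged at its -y end, about the fixture's x axis; the end with the ball rises. 24 mm wide, 12 thick; ball centre 175 mm out from the hinge and 18 above the bar's centre line. Stiff hinge (0.3 N m): stays where left, about 3 N at the ball lifts it. A pin under the bar sits in the coupon's hole until about 0.2 rad.
- coupon: Clamped bare aluminium plate 150 (x) x 50 (y) x 10 mm, about 0.2 kg; grey weld band, yellow strip near its -x end, 17 mm hole. Origin: centre of its underside, z up. Starts flat on the plate between the rails (1.5 to 2 mm play each side), x along the fixture's x, origin near the fixture's x 58; its front 55 mm stick out of the rails towards the robot and can be pinched across the width.
- spare_coupon: Bystander: copper-coloured coupon of the same size lying on the bench beside the fixture, to be left alone. Origin: centre of its underside. A couplant bottle (110 mm tall), a steel step block (42) and a probe (44) stand beside the fixture too; all four are centred 200 to 260 mm from its centre line.
There are look-alikes about, which are no part of the job. Several things have the shape of the coupon; the one meant has the colours described above.

How it is judged (in metres and radians):
On the way:
1. the clamp bar is swung up to at least 69 degrees while the coupon is still in its place (within 20 mm) (value of joint clamp_bar above 1.2 rad and distance of coupon from where it was at the start of the episode below 0.02 m), for 0.2 s.
At the end, for the whole second after the job is handed in: The bar still stands up (at least 69 degrees); the aluminium coupon lies flat and still on the blue pad, its centre within 20 mm of the pad's centre along and across and its length within 11 degrees of the pad's; the copper-coloured coupon is within 20 mm of where it was (value of joint clamp_bar above 1.2 rad and x of coupon in the frame of fixture between -0.077 and -0.037 m and y of coupon in the frame of fixture between -0.02 and 0.02 m and z of coupon in the frame of fixture between 0.011 and 0.019 m and angle between the x axis of coupon and the x axis of fixture, either way round below 0.2 rad and angle between coupon's own z axis and vertical below 0.08 rad and linear speed of coupon below 0.01 m/s and distance of spare_coupon from where it was at the start of the episode below 0.02 m); the robot touches nothing.
It fails at once if the aluminium coupon is picked up, more than 30 mm off the fixture's plate (z of coupon in the frame of fixture above 0.045 m).
It fails at once if the copper-coloured coupon is moved by more than 20 mm (distance of spare_coupon from where it was at the start of the episode above 0.02 m).
It also fails if it takes over 58 s, if anything falls off the work surface, if the arm or the gripper's body presses on something with over 40 N, if the wrist force passes 120 N, or if a joint passes its speed limit or range.

## Working session

There is one attempt and no reset: what is moved stays moved. The work goes in short steps, Python scripts to look and compute and a tool call to move; the robot and the scene stay as the last step left them, time stands still between calls to the robot, and variables do not carry over. Pictures are saved under pics/ and viewed, at most 10 in all, crops included, and the job is handed in when it is done.

Besides the shell and the picture viewer there is one more tool, called after "Emit:" in YAML: its name, and indented under it one key for each argument. jog_arm: Moves the arm, as the interface text tells. Its arguments: {"type":"object","properties":{"motion":{"type":"array"},"hand":{"type":"number"}},"required":["motion"]}

```bash
mkdir -p pics
cat > h.py <<'E'
import numpy as np, cv2
from cell import status, viewer, ctrl
def grab(n,f=None):
    c=viewer.camera(n)
    if f: cv2.imwrite(f'pics/{f}.png',c['image'])
    return c
def ray(c,u,v):
    p=np.array([(u-c['cx'])/c['fx'],(v-c['cy'])/c['fy']]);q=p.copy()
    for _ in range(30): q=p/(1+c['k1']*(q@q))
    d=np.array(c['attitude'])@np.r_[q,1]
    return np.array(c['xyz']),d/np.linalg.norm(d)
def plane(c,u,v,z):
    o,d=ray(c,u,v); return o+d*(z-o[2])/d[2]
def tri(c1,p1,c2,p2):
    A=[];b=[]
    for c,p in((c1,p1),(c2,p2)):
        o,d=ray(c,*p);P=np.eye(3)-np.outer(d,d);A.append(P);b.append(P@o)
    A=np.vstack(A);b=np.hstack(b);x=np.linalg.lstsq(A,b,rcond=None)[0]
    return x,np.linalg.norm(A@x-b)
def blobs(c,lo,hi,amin=30):
    m=cv2.inRange(cv2.cvtColor(c['image'],cv2.COLOR_BGR2HSV),np.array(lo),np.array(hi))
    cs,_=cv2.findContours(m,cv2.RETR_EXTERNAL,cv2.CHAIN_APPROX_NONE)
    return sorted([k for k in cs if cv2.contourArea(k)>amin],key=cv2.contourArea,reverse=True)
E
python3 - <<'E'
from h import *
for n in('top','side'):
    c=grab(n,n+'0');print(n,c['xyz'],np.round(c['attitude'],3).tolist(),c['fx'],c['k1'])
    for nm,lo,hi in(('red',(0,150,80),(6,255,255)),('yel',(20,120,100),(35,255,255)),('blue',(95,120,50),(125,255,255))):
        for k in blobs(c,lo,hi)[:5]:
            r=cv2.minAreaRect(k);print(nm,np.round(r[0],1),np.round(r[1],1),round(r[2]),cv2.contourArea(k))
s=status.state();print(np.round(s['eef_rot'],3).tolist(),s['time'],s['gripper_width'])
E
```

```text
top [ 0.44538767 -0.08366765  0.94201082] [[-0.019, -0.986, 0.164], [-0.999, 0.026, 0.041], [-0.044, -0.163, -0.986]] 416.6057736049768 0.0409421039526092
red [257.3 196.4] [7.9 8.9] 18 47.5
yel [307.8 192.1] [ 9.7 63.7] 83 536.0
yel [310.5 234.3] [ 6.1 17.7] 84 88.0
blue [77.2 40.9] [ 81.5 134.4] 84 7902.5
blue [313.6 260.5] [82.7 36.6] 83 2321.5
blue [413.3 259.8] [22.4 17.6] 65 145.0
side [ 0.49845194 -1.19584743  0.91564151] [[0.998, -0.041, 0.046], [-0.061, -0.605, 0.794], [-0.005, -0.795, -0.607]] 507.6234504128813 -0.09476685221123893
yel [300.  220.1] [34.4  8.6] 73 237.5
yel [352.9 323.4] [13.9  6.5] 82 73.5
yel [184. 303.] [ 4. 16.] 90 62.0
yel [379.4 216.3] [ 3.9 11.3] 68 32.0
blue [390.6 128.7] [50.4 77.2] 86 2811.0
blue [247.1 229.2] [18.3 64.7] 84 809.0
blue [200.9  59.3] [23.3 24.7] 78 335.0
blue [160.5  42. ] [ 8. 11.] 90 64.0
blue [228.2  30.1] [14.8  5.4] 27 52.0
[[-0.926, 0.377, -0.001], [0.377, 0.926, -0.002], [-0.0, -0.002, -1.0]] 0.1 0.0851669293441673
```

View pics/top0.png

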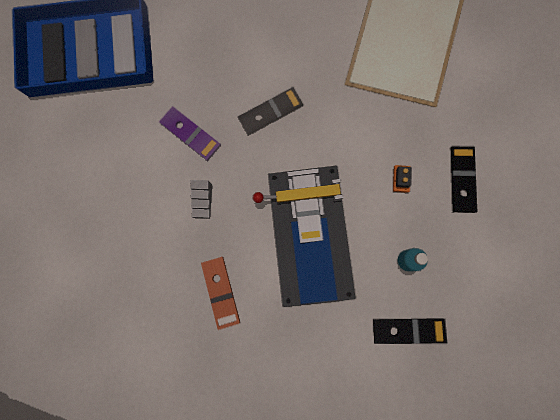

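View pics/side0.png

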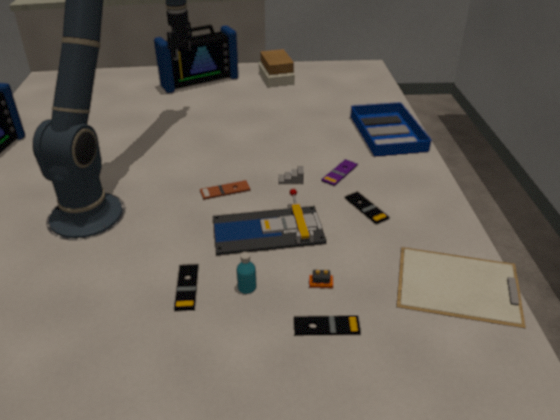

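The top view shows the fixture centred near (312,236) and the yellow bar near (308,192). The red ball is at (258,197) in the top view and (293,191) in the side view.

Coupon-shaped things in the top view:
- bare aluminium under the bar at (308,212)
- copper (221,293)
- purple (190,133)
- black (271,111), (464,180), (410,331)
- plates in the tray, upper left

Only the one at (308,212) is aluminium with a grey band and yellow strip, and it lies between the rails, so it fits the description. The crop should confirm that.

Run:
```python
from h import *
t=grab('top');s=grab('side')
cv2.imwrite('pics/crop1.png',np.hstack([cv2.resize(t['image'][155:315,235:365],None,fx=3.4,fy=3.4,interpolation=cv2.INTER_CUBIC),cv2.resize(s['image'][180:260,205:335],(350,544*350//544),interpolation=cv2.INTER_CUBIC)[:544] if 0 else cv2.copyMakeBorder(cv2.resize(s['image'][180:260,205:335],None,fx=2.6,fy=2.6),0,336,0,0,cv2.BORDER_CONSTANT)]))
def red(c,box):
    x0,y0,x1,y1=box;h=cv2.cvtColor(c['image'],cv2.COLOR_BGR2HSV)[y0:y1,x0:x1].astype(int)
    m=((h[...,0]<8)|(h[...,0]>170))&(h[...,1]>110)&(h[...,2]>50)
    y,x=np.nonzero(m);return (x.min()+x.max())/2+x0,(y.min()+y.max())/2+y0,len(x)
rt=red(t,(245,185,272,210));rs=red(s,(280,180,305,200));print(rt,rs,tri(t,rt[:2],s,rs[:2]))
b=[k for k in blobs(t,(95,120,50),(125,255,255)) if abs(k[:,0,0].mean()-313)<15][0]
print('pad',[np.round(plane(t,*p,.015)[:2],4).tolist() for p in cv2.boxPoints(cv2.minAreaRect(b))])
g=t['image'].max(2);m=(g<75).astype(np.uint8)*255
m=cv2.morphologyEx(m,cv2.MORPH_OPEN,np.ones((3,3)))
m2=np.zeros_like(m);m2[155:315,262:362]=m[155:315,262:362];cv2.drawContours(m2,[b],-1,255,-1)
r=cv2.minAreaRect(cv2.findNonZero(m2));P=np.array([plane(t,*p,.015)[:2] for p in cv2.boxPoints(r)])
print('plate',np.round(cv2.boxPoints(r),1).tolist(),P.round(4).tolist(),P.mean(0),[np.linalg.norm(P[i]-P[i-1]) for i in range(4)],[np.degrees(np.arctan2(*(P[i]-P[i-1])[::-1])) for i in range(4)])
for k in blobs(t,(20,120,100),(35,255,255))[:2]: print('yel',plane(t,*cv2.minAreaRect(k)[0],.025))
```

```text
(np.float64(258.0), np.float64(197.0), 89) (np.float64(293.0), np.float64(191.5), 35) (array([0.61489543, 0.00435068, 0.05323379]), np.float64(0.001580972351028617))
pad [[0.5636, -0.0645], [0.5714, -0.1458], [0.3917, -0.1603], [0.3837, -0.0818]]
plate [[267.0, 173.3000030517578], [339.6000061035156, 164.8000030517578], [355.1000061035156, 298.6000061035156], [282.6000061035156, 307.0]] [[0.6757, -0.0132], [0.6903, -0.1791], [0.3926, -0.1997], [0.3772, -0.043]] [ 0.53393971 -0.10876129] [np.float64(0.29996535529721396), np.float64(0.16650856409295164), np.float64(0.298470116497354), np.float64(0.15744164533899488)] [np.float64(5.69180260210284), np.float64(-84.95939202767806), np.float64(-176.0469709293049), np.float64(95.59727753346039)]
yel [ 0.62691753 -0.10479076  0.025     ]
yel [ 0.532325   -0.10794601  0.025     ]
```

View pics/crop1.png

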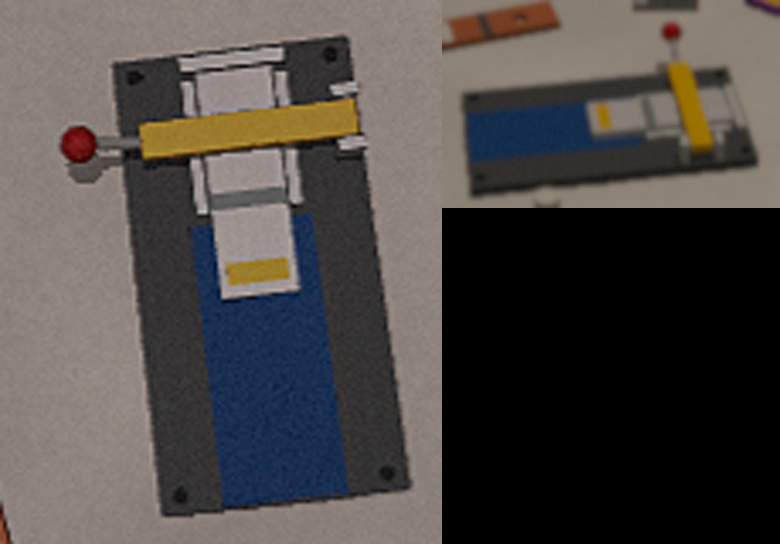

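The crop confirms it: bare aluminium coupon with grey band and yellow strip between the rails, under the bar. The measured ball (0.615, 0.004, 0.053) agrees with the plate fit: centre (0.534, -0.109), yaw about 5°, and a predicted ball position of (0.6145, 0.0036, 0.050). Moving above the ball.

Emit:
jog_arm:
  motion: [-38,-29,2,0,0,0,-38,-29,2,0,0,0,-38,-29,2,0,0,0,-38,-29,2,0,0,0,-38,-29,2,0,0,0,-38,-29,2,0,0,0,-38,-29,2,0,0,0,-38,-29,2,0,0,0,-38,-29,2,0,0,0,-38,-29,2,0,0,0,-38,-29,2,0,0,0,-38,-29,2,0,0,0]
  hand: 0

```text
time: 1.4
tool_pos: [0.5463, 0.1291, 0.2073]
eef_rot: [[-0.926, 0.377, 0.0], [0.377, 0.926, 0.0], [-0.0, 0.0, -1.0]]
force: [1.0, 1.5, 0.4]
gripper_width: 0.0851
grip_force: 0.0
```

Emit:
jog_arm:
  motion: [-38,-29,2,0,0,0,-38,-29,2,0,0,0,-36,-29,2,0,0,0,0,0,0,0,0,0.137,0,0,0,0,0,0.137,0,0,0,0,0,0.137,0,0,0,0,0,0.137,0,0,0,0,0,0.137,0,0,0,0,0,0.137,0,0,0,0,0,0.137,0,0,0,0,0,0.137]

```text
time: 2.5
tool_pos: [0.6164, 0.0082, 0.2011]
eef_rot: [[-0.082, 0.997, -0.0], [0.997, 0.082, 0.0], [0.0, -0.0, -1.0]]
force: [0.1, -0.5, 0.2]
gripper_width: 0.0854
grip_force: 0.0
```

Emit:
jog_arm:
  motion: [0,0,0,0,0,0]
  hand: 0.3

```text
time: 2.6
tool_pos: [0.6164, 0.0082, 0.201]
eef_rot: [[-0.088, 0.996, -0.001], [0.996, 0.088, -0.0], [-0.0, -0.001, -1.0]]
force: [0.7, -0.2, -0.3]
gripper_width: 0.0733
grip_force: 0.0
```

Emit:
jog_arm:
  motion: [-4,-2,30,0,0,0,0,0,40,0,0,0,0,0,40,0,0,0,0,0,30,0,0,0,0,0,20,0,0,0,0,0,11,0,0,0,0,0,0,0,0,0]

```text
time: 3.3
tool_pos: [0.614, 0.0039, 0.0289]
eef_rot: [[-0.089, 0.996, -0.003], [0.996, 0.089, 0.0], [0.0, -0.003, -1.0]]
force: [-1.0, 0.1, -0.5]
gripper_width: 0.0597
grip_force: 0.0
```

Run:
```python
from h import *
t=grab('top');s=grab('side')
a=cv2.resize(t['image'][130:290,215:345],None,fx=3,fy=3,interpolation=cv2.INTER_CUBIC);b=cv2.resize(s['image'][140:260,225:335],(440,480),interpolation=cv2.INTER_CUBIC)
cv2.imwrite('pics/c2.png',np.hstack([a,b])[:,:800])
```

```text
(no output)
```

View pics/c2.png

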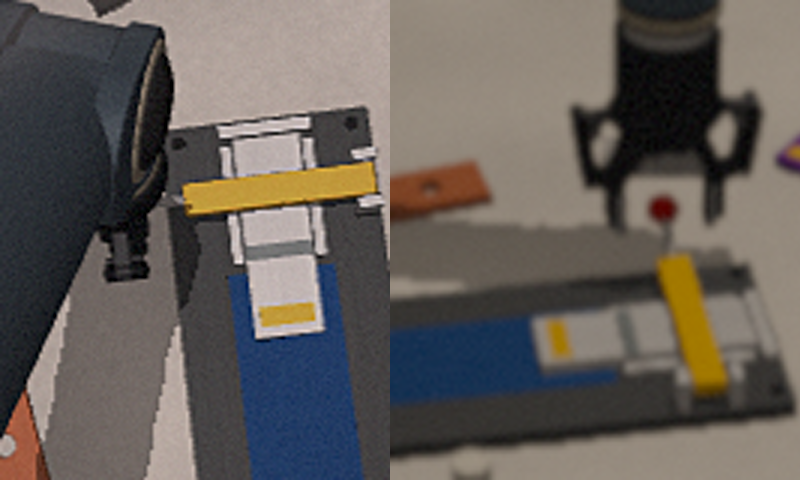

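The side view shows the ball midway between the open fingers (crop (663,209), fingers at about (615,215) and (712,212)). Closing.

Emit:
jog_arm:
  motion: [0,0,0,0,0,0,0,0,0,0,0,0,0,0,0,0,0,0,0,0,0,0,0,0,0,0,0,0,0,0,0,0,0,0,0,0,0,0,0,0,0,0]
  hand: 1

```text
time: 4.1
tool_pos: [0.6137, 0.0039, 0.0315]
eef_rot: [[-0.088, 0.996, -0.002], [0.996, 0.088, 0.001], [0.001, -0.002, -1.0]]
force: [-3.9, -0.1, 7.4]
gripper_width: 0.0208
grip_force: 58.3
```

Run:
```python
import numpy as np
a=np.arange(0,1.51,.1);y=-70+175*np.cos(a)-18*np.sin(a);z=32+175*np.sin(a)+18*np.cos(a)
for i in range(1,len(a)):print(round(a[i],1),np.round([y[i]-y[i-1],-(z[i]-z[i-1])],1),np.round([y[i],z[i]]))
```

```text
0.1 [ -2.7 -17.4] [102.  67.]
0.2 [ -4.4 -17. ] [98. 84.]
0.3 [ -6.1 -16.5] [ 92. 101.]
0.4 [ -7.7 -15.8] [ 84. 117.]
0.5 [ -9.2 -15. ] [ 75. 132.]
0.6 [-10.7 -14. ] [ 64. 146.]
0.7 [-12.  -12.8] [ 52. 159.]
0.8 [-13.2 -11.6] [ 39. 170.]
0.9 [-14.3 -10.2] [ 25. 180.]
1.0 [-15.3  -8.7] [  9. 189.]
1.1 [-16.1  -7.1] [ -7. 196.]
1.2 [-16.7  -5.5] [-23. 202.]
1.3 [-17.2  -3.8] [-41. 205.]
1.4 [-17.5  -2.1] [-58. 208.]
1.5 [-17.6  -0.3] [-76. 208.]
```

Opening of 20.8 mm is under the ball's diameter and the tool is pushed up, so the grip is a little high. Regrasping lower.

Emit:
jog_arm:
  motion: [0,0,0,0,0,0,0,0,0,0,0,0,0,0,0,0,0,0,0,0,7,0,0,0,0,0,0,0,0,0]
  hand: 0.4

```text
time: 4.6
tool_pos: [0.6142, 0.0041, 0.0222]
eef_rot: [[-0.088, 0.996, -0.002], [0.996, 0.088, 0.0], [0.0, -0.002, -1.0]]
force: [-0.3, -0.1, 0.0]
gripper_width: 0.0515
grip_force: 0.0
```

Emit:
jog_arm:
  motion: [0,0,0,0,0,0,0,0,0,0,0,0,0,0,0,0,0,0,0,0,0,0,0,0,0,0,0,0,0,0,0,0,0,0,0,0]
  hand: 1

```text
time: 5.2
tool_pos: [0.6137, 0.0038, 0.0233]
eef_rot: [[-0.088, 0.996, -0.002], [0.996, 0.088, 0.0], [0.001, -0.002, -1.0]]
force: [-6.0, -0.0, 4.5]
gripper_width: 0.0215
grip_force: 58.5
```

Emit:
jog_arm:
  motion: [-1,0,-9,0,0,0,-2,0,-9,0,0,0,-4,0,-17,0,0,0,-6,0,-16,0,0,0,-8,0,-16,0,0,0,-9,0,-15,0,0,0,-11,0,-14,0,0,0]

```text
time: 5.9
tool_pos: [0.6174, -0.0365, 0.1202]
eef_rot: [[-0.088, 0.996, -0.002], [0.996, 0.088, 0.002], [0.002, -0.002, -1.0]]
force: [-4.9, 1.3, -3.5]
gripper_width: 0.0212
grip_force: 58.7
```

Run:
```python
from h import *
s=grab('side')
cv2.imwrite('pics/c3.png',cv2.resize(s['image'][110:270,205:345],None,fx=3.5,fy=3.5,interpolation=cv2.INTER_CUBIC))
```

```text
(no output)
```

View pics/c3.png

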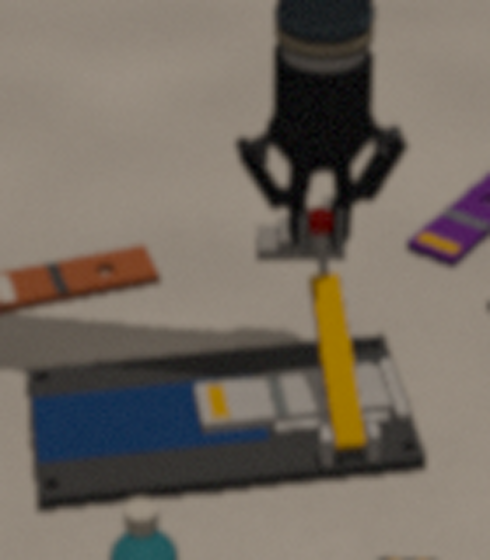

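The picture shows the ball (crop (320,221)) still in the grip, the bar lifted to about 0.6 rad, and the coupon in place. Continuing the arc.

Emit:
jog_arm:
  motion: [-12,0,-13,0,0,0,-13,0,-12,0,0,0,-14,0,-10,0,0,0,-15,0,-9,0,0,0,-16,0,-7,0,0,0,-17,0,-5,0,0,0,-17,0,-4,0,0,0,-17,0,-2,0,0,0,-18,0,0,0,0,0,-8,0,0,0,0,0,0,0,0,0,0,0]

```text
time: 7.05
tool_pos: [0.632, -0.1858, 0.1819]
eef_rot: [[-0.085, 0.996, 0.002], [0.996, 0.085, -0.001], [-0.002, 0.002, -1.0]]
force: [-0.4, 0.9, -0.3]
gripper_width: 0.0002
grip_force: 0.0
```

Emit:
jog_arm:
  motion: [0,0,0,0,0,0,0,0,0,0,0,0,0,0,0,0,0,0,0,0,0,0,0,0]
  hand: 0.4

```text
time: 7.45
tool_pos: [0.6316, -0.1826, 0.1812]
eef_rot: [[-0.089, 0.996, 0.0], [0.996, 0.089, 0.0], [0.0, 0.0, -1.0]]
force: [0.4, -0.1, 0.0]
gripper_width: 0.0513
grip_force: 0.0
```

Emit:
jog_arm:
  motion: [0,0,-20,0,0,0,0,0,-40,0,0,0,0,0,-40,0,0,0,0,0,0,0,0,0]

```text
time: 7.85
tool_pos: [0.6343, -0.1847, 0.2879]
eef_rot: [[-0.088, 0.996, 0.012], [0.996, 0.088, -0.003], [-0.004, 0.011, -1.0]]
force: [1.0, -0.7, 0.4]
gripper_width: 0.0511
grip_force: 0.0
```

Run:
```python
from h import *
s=grab('side');t=grab('top')
cv2.imwrite('pics/c4.png',np.hstack([cv2.resize(s['image'][90:270,205:345],None,fx=3,fy=3,interpolation=cv2.INTER_CUBIC),cv2.resize(t['image'][140:320,240:365],None,fx=3,fy=3,interpolation=cv2.INTER_CUBIC)]))
```

```text
(no output)
```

View pics/c4.png

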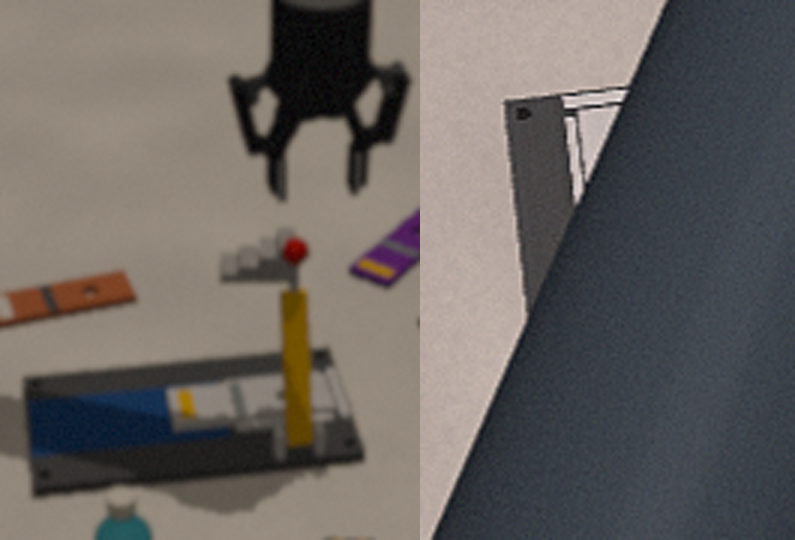

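The ball slipped out of the fingers late in the arc. It now sits at crop (294,250), with the bar well up. Next: get its angle from the ball's ray on the swing plane.

```bash
cat >> h.py <<'E'
C=np.array([.534,-.1088,0]);a=np.radians(5);R=np.array([[np.cos(a),-np.sin(a),0],[np.sin(a),np.cos(a),0],[0,0,1]])
def bar(s):
    x0,y0,x1,y1=280,120,330,200;h=cv2.cvtColor(s['image'],cv2.COLOR_BGR2HSV)[y0:y1,x0:x1].astype(int)
    m=(((h[...,0]<8)|(h[...,0]>172))&(h[...,1]>130)&(h[...,2]>50)).astype(np.uint8)
    n,l,st,ce=cv2.connectedComponentsWithStats(m);i=1+np.argmax(st[1:,4]);p=ce[i]+[x0,y0]
    o,d=ray(s,*p);o=R.T@(o-C);d=R.T@d;q=o+d*(.09-o[0])/d[0]
    # camera looks mostly along y: use bar-circle instead of the plane x=90 (ill conditioned)
    best=[]
    for th in np.linspace(0,1.8,361):
        b=np.array([.09,-.07+.175*np.cos(th)-.018*np.sin(th),.032+.175*np.sin(th)+.018*np.cos(th)])
        best.append((np.linalg.norm(np.cross(b-o,d)),th,b))
    e=np.array([k[0] for k in best]);loc=[i for i in range(1,360) if e[i]<e[i-1] and e[i]<e[i+1]]
    return p,[(best[i][0],best[i][1],best[i][2].round(3)) for i in loc]
E
python3 -c "
from h import *
print(bar(grab('side')))"
```

```text
(array([302.74074074, 173.22222222]), [(np.float64(0.001574505853032545), np.float64(1.21), array([ 0.09 , -0.025,  0.202]))])
```

The angle is about 1.21 rad, which is marginal. I'll push the ball further over with closed fingers from its +y side.

Emit:
jog_arm:
  motion: [34,-1,0,0,0,0,34,-1,0,0,0,0,34,-1,0,0,0,0,0,0,0,0,0,0,0,0,0,0,0,0,0,0,31,0,0,0,0,0,31,0,0,0,0,0,31,0,0,0,0,0,0,0,0,0]
  hand: 1

```text
time: 8.9
tool_pos: [0.6158, -0.083, 0.1832]
eef_rot: [[-0.086, 0.996, -0.011], [0.996, 0.086, -0.0], [0.001, -0.011, -1.0]]
force: [-1.3, 0.5, -0.4]
gripper_width: 0.0003
grip_force: 0.0
```

```bash
python3 -c "
from h import *
s=status.state();print((R.T@(np.array(s['tool_pos'])-C)).round(4),s['force'],s['gripper_width'],bar(grab('side')))"
```

```text
[0.0838 0.0185 0.1832] [-1.28461804  0.51165289 -0.44799495] 0.0002798975684084805 (array([302.44827586, 173.        ]), [(np.float64(0.0012413559815518413), np.float64(1.2), array([ 0.09 , -0.023,  0.202]))])
```

Emit:
jog_arm:
  motion: [-8,6,-10,0,0,0,-8,0,0,0,0,0,-8,0,0,0,0,0,-8,0,-1,0,0,0,-8,0,-1,0,0,0,-8,0,-1,0,0,0,-8,0,-1,0,0,0,-8,0,0,0,0,0,-8,0,0,0,0,0,0,0,0,0,0,0,0,0,0,0,0,0]

```text
time: 10.05
tool_pos: [0.6315, -0.1543, 0.2019]
eef_rot: [[-0.087, 0.996, -0.001], [0.996, 0.087, -0.001], [-0.001, -0.001, -1.0]]
force: [0.6, 0.2, -0.1]
gripper_width: 0.0001
grip_force: 0.0
```

```bash
python3 -c "
from h import *
s=status.state();print((R.T@(np.array(s['tool_pos'])-C)).round(4),s['force'],s['gripper_width'],bar(grab('side')))"
```

```text
[ 0.0931 -0.0538  0.2019] [ 0.55258853  0.23800646 -0.0859516 ] 0.000143697506485679 (array([306.6       , 181.94545455]), [(np.float64(0.03694817974044367), np.float64(0.35000000000000003), array([0.09 , 0.088, 0.109])), (np.float64(0.0017940051422570859), np.float64(1.485), array([ 0.09 , -0.073,  0.208]))])
```

The bar is now at about 1.49 rad. Retreating and setting up over the coupon's front end.

Emit:
jog_arm:
  motion: [15,0,0,0,0,0,0,0,-45,0,0,0,0,0,-45,0,0,0,13,-31,0,0,0,0,13,-31,0,0,0,0,13,-31,0,0,0,0,0,0,0,0,0,0]

```text
time: 10.8
tool_pos: [0.5308, -0.1052, 0.2922]
eef_rot: [[-0.09, 0.996, -0.002], [0.996, 0.09, 0.003], [0.003, -0.002, -1.0]]
force: [0.6, 0.2, -0.2]
gripper_width: 0.0003
grip_force: 0.0
```

Emit:
jog_arm:
  motion: [0,0,0,0,0,0.143,0,0,0,0,0,0.143,0,0,0,0,0,0.143,0,0,0,0,0,0.143,0,0,0,0,0,0.143,0,0,0,0,0,0.143,0,0,0,0,0,0.143,0,0,0,0,0,0.143,0,0,0,0,0,0.143,0,0,0,0,0,0.143,0,0,0,0,0,0.143,0,0,0,0,0,0]
  hand: 0.25

```text
time: 12.0
tool_pos: [0.535, -0.1067, 0.2922]
eef_rot: [[0.996, 0.087, 0.0], [0.087, -0.996, -0.0], [0.0, 0.0, -1.0]]
force: [0.1, -0.2, -0.3]
gripper_width: 0.0642
grip_force: 0.0
```

Run:
```python
from h import *
q=status.state();print((R.T@(np.array(q['tool_pos'])-C)).round(4),np.round(R.T@np.array(q['eef_rot']),3).tolist(),q['gripper_width'],np.round(q['joints']))
s=grab('side');print(bar(s))
for k in blobs(s,(20,120,100),(35,255,255)):
    p=cv2.minAreaRect(k)[0]
    if 205<p[0]<345 and 180<p[1]<260: print(p,cv2.contourArea(k),(R.T@(plane(s,*p,.025)-C)).round(4))
t=grab('top')
cv2.imwrite('pics/c5.png',np.hstack([cv2.resize(s['image'][90:270,205:345],None,fx=3,fy=3,interpolation=cv2.INTER_CUBIC),cv2.resize(t['image'][140:320,240:365],None,fx=3,fy=3,interpolation=cv2.INTER_CUBIC)]))
```

```text
[0.0011 0.002  0.2922] [[1.0, 0.0, 0.0], [0.0, -1.0, -0.0], [0.0, 0.0, -1.0]] 0.06422017458560297 [-28.  14.  43. 103. -10.  67. -67.]
(array([306.77358491, 182.18867925]), [(np.float64(0.03757677693723963), np.float64(0.34500000000000003), array([0.09 , 0.089, 0.108])), (np.float64(0.0020093297984747926), np.float64(1.49), array([ 0.09 , -0.074,  0.208]))])
```

View pics/c5.png

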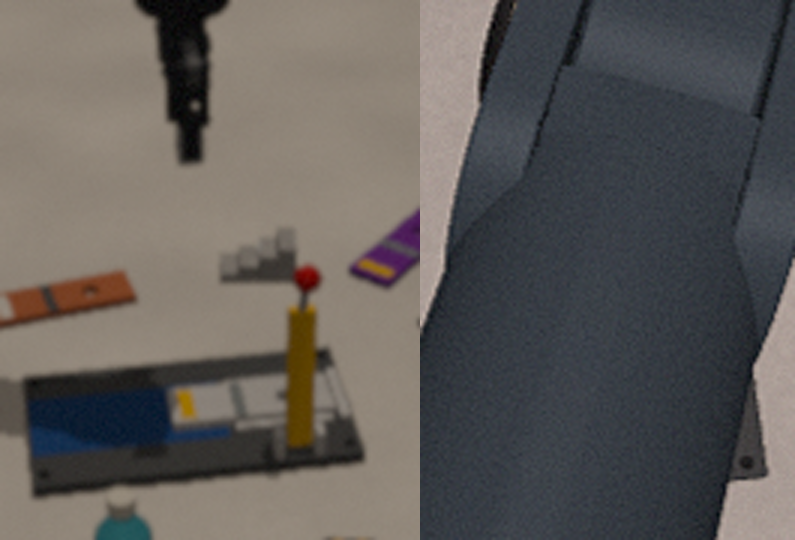

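The side view shows the bar upright (ball at crop (307,277)), the coupon still in place with its yellow strip at crop (186,404), and the gripper over its front end. Descending.

Emit:
jog_arm:
  motion: [4,2,48,0,0,0,0,0,48,0,0,0,0,0,48,0,0,0,0,0,48,0,0,0,0,0,40,0,0,0,0,0,26,0,0,0,0,0,12,0,0,0,0,0,0,0,0,0,0,0,0,0,0,0]

```text
time: 13.0
tool_pos: [0.5396, -0.1095, 0.0233]
eef_rot: [[0.996, 0.086, 0.002], [0.086, -0.996, -0.0], [0.002, 0.0, -1.0]]
force: [0.8, -1.0, 0.1]
gripper_width: 0.0641
grip_force: 0.0
```

Emit:
jog_arm:
  motion: [0,0,3,0,0,0,0,0,0,0,0,0]

```text
time: 13.2
tool_pos: [0.5394, -0.1092, 0.0203]
eef_rot: [[0.996, 0.086, 0.002], [0.086, -0.996, 0.0], [0.002, 0.0, -1.0]]
force: [-0.2, 0.6, -1.2]
gripper_width: 0.0638
grip_force: 0.0
```

Emit:
jog_arm:
  motion: [0,0,2,0,0,0,0,0,0,0,0,0]

```text
time: 13.4
tool_pos: [0.5387, -0.1091, 0.0176]
eef_rot: [[0.996, 0.086, 0.001], [0.086, -0.996, 0.0], [0.001, -0.0, -1.0]]
force: [1.1, 0.1, 0.1]
gripper_width: 0.0639
grip_force: 0.0
```

Run:
```python
from h import *
s=grab('side')
cv2.imwrite('pics/c6.png',cv2.resize(s['image'][170:260,205:325],None,fx=6,fy=6,interpolation=cv2.INTER_CUBIC))
q=status.state();print((R.T@(np.array(q['tool_pos'])-C)).round(4))
```

```text
[ 0.0046 -0.0008  0.0175]
```

View pics/c6.png

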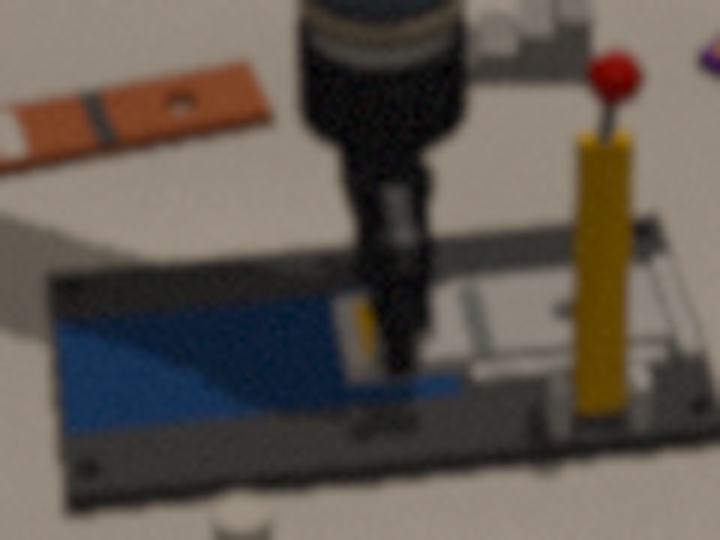

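The near fingertip (crop (400,378)) hangs just beside the coupon's lower edge with no contact yet. Going slightly lower and closing.

Emit:
jog_arm:
  motion: [0,0,3,0,0,0,0,0,0,0,0,0]

```text
time: 13.65
tool_pos: [0.5383, -0.1091, 0.0139]
eef_rot: [[0.996, 0.086, -0.001], [0.086, -0.996, 0.0], [-0.001, -0.0, -1.0]]
force: [0.4, -0.9, 0.6]
gripper_width: 0.0638
grip_force: 0.0
```

Emit:
jog_arm:
  motion: [0,0,0,0,0,0,0,0,0,0,0,0,0,0,0,0,0,0,0,0,0,0,0,0,0,0,0,0,0,0]
  hand: 0.5

```text
time: 14.15
tool_pos: [0.5386, -0.1094, 0.0146]
eef_rot: [[0.996, 0.086, 0.0], [0.086, -0.996, 0.0], [0.0, -0.0, -1.0]]
force: [-0.3, -1.0, 5.9]
gripper_width: 0.0483
grip_force: 62.4
```

Coupon gripped. Sliding it.

Emit:
jog_arm:
  motion: [-5,0,0,0,0,0,-10,0,0,0,0,0,-10,0,0,0,0,0,-10,0,0,0,0,0,-10,0,0,0,0,0,-10,0,0,0,0,0,-10,0,0,0,0,0,-10,0,0,0,0,0,-10,0,0,0,0,0,-10,0,0,0,0,0,-10,0,0,0,0,0,-10,0,0,0,0,0]

```text
time: 15.35
tool_pos: [0.4238, -0.1193, 0.0146]
eef_rot: [[0.996, 0.086, 0.001], [0.086, -0.996, -0.0], [0.001, 0.0, -1.0]]
force: [3.3, -0.3, 6.4]
gripper_width: 0.048
grip_force: 62.6
```

Run:
```python
from h import *
s=grab('side');print(bar(s))
q=status.state();print((R.T@(np.array(q['tool_pos'])-C)).round(4),q['force'],q['gripper_width'],np.round(q['joints']))
cv2.imwrite('pics/c7.png',cv2.resize(s['image'][170:260,205:325],None,fx=6,fy=6,interpolation=cv2.INTER_CUBIC))
```

```text
(array([306.77358491, 182.18867925]), [(np.float64(0.03757677693723963), np.float64(0.34500000000000003), array([0.09 , 0.089, 0.108])), (np.float64(0.0020093297984747926), np.float64(1.49), array([ 0.09 , -0.074,  0.208]))])
[-0.1124 -0.0008  0.0146] [0.73520377 0.7083838  7.33054092] 0.04805573345476345 [-14.  28.  30. 131. -29.  28. -46.]
```

View pics/c7.png

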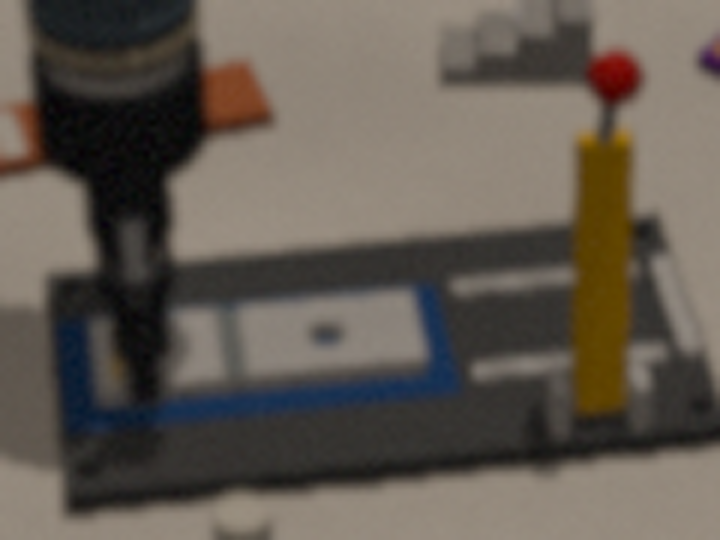

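The coupon lies on the blue pad, square, with about equal margins at both ends (crop x 62 to 92 and 430 to 458). Releasing, raising, then checking.

Emit:
jog_arm:
  motion: [0,0,0,0,0,0,0,0,0,0,0,0,0,0,0,0,0,0,0,0,0,0,0,0]
  hand: 0.2

```text
time: 15.8
tool_pos: [0.4232, -0.119, 0.0139]
eef_rot: [[0.996, 0.086, -0.002], [0.086, -0.996, 0.0], [-0.002, -0.0, -1.0]]
force: [-0.3, -0.5, -0.1]
gripper_width: 0.0683
grip_force: 0.0
```

Emit:
jog_arm:
  motion: [0,0,-10,0,0,0,0,0,-40,0,0,0,0,0,-40,0,0,0,0,0,-40,0,0,0,0,0,-40,0,0,0,0,0,-30,0,0,0,0,0,0,0,0,0]

```text
time: 16.5
tool_pos: [0.4264, -0.1199, 0.2183]
eef_rot: [[0.996, 0.086, 0.009], [0.086, -0.996, 0.001], [0.009, -0.001, -1.0]]
force: [0.2, -0.8, -0.8]
gripper_width: 0.0688
grip_force: 0.0
```

Emit:
jog_arm:
  motion: [0,-45,0,0,0,0,0,-45,0,0,0,0,0,-45,0,0,0,0,0,-45,0,0,0,0,0,-45,0,0,0,0,0,-45,0,0,0,0,0,-45,0,0,0,0,0,0,0,0,0,0]

```text
time: 17.3
tool_pos: [0.3955, 0.2003, 0.2137]
eef_rot: [[0.995, 0.096, -0.001], [0.096, -0.995, 0.0], [-0.001, -0.0, -1.0]]
force: [-0.4, 0.1, -0.7]
gripper_width: 0.0681
grip_force: 0.0
```

Run:
```python
from h import *
t=grab('top');s=grab('side');print(bar(s))
for c in(t,s):
    h=cv2.cvtColor(c['image'],cv2.COLOR_BGR2HSV)
    b=[k for k in blobs(c,(95,120,50),(125,255,255)) if np.linalg.norm(k[:,0].mean(0)-([315,255] if c is t else [247,229]))<35]
    if not b: print('no pad');continue
    r=cv2.minAreaRect(b[0]);print('pad px',r,(R.T@(plane(c,*r[0],.015)-C)).round(4))
    m=np.zeros(h.shape[:2],np.uint8);cv2.drawContours(m,[cv2.convexHull(b[0])],-1,255,-1)
    k=((h[...,1]<60)&(h[...,2]>90)).astype(np.uint8)*255&m
    cs,_=cv2.findContours(k,0,1);q=cv2.minAreaRect(np.vstack([x for x in cs if cv2.contourArea(x)>40]))
    P=np.array([R.T@(plane(c,*p,.025)-C) for p in cv2.boxPoints(q)]);print('coupon',P.round(3)[:,:2].tolist(),P.mean(0).round(4))
cv2.imwrite('pics/c8.png',cv2.resize(t['image'][140:320,190:365],None,fx=3,fy=3))
```

```text
(array([306.85185185, 182.2037037 ]), [(np.float64(0.03780152338267544), np.float64(0.34500000000000003), array([0.09 , 0.089, 0.108])), (np.float64(0.00218632329877875), np.float64(1.49), array([ 0.09 , -0.074,  0.208]))])
pad px ((313.484619140625, 260.376953125), (82.73116302490234, 36.590248107910156), 82.87498474121094) [-0.0584  0.0009  0.015 ]
coupon [[0.017, 0.027], [0.017, -0.026], [-0.134, -0.024], [-0.134, 0.028]] [-0.0586  0.0015  0.025 ]
pad px ((247.30039978027344, 229.5372314453125), (17.55353546142578, 64.97000122070312), 84.19327545166016) [-0.0548 -0.0002  0.015 ]
coupon [[-0.112, 0.028], [0.022, 0.029], [0.018, -0.025], [-0.112, -0.025]] [-0.046   0.0014  0.025 ]
```

View pics/c8.png

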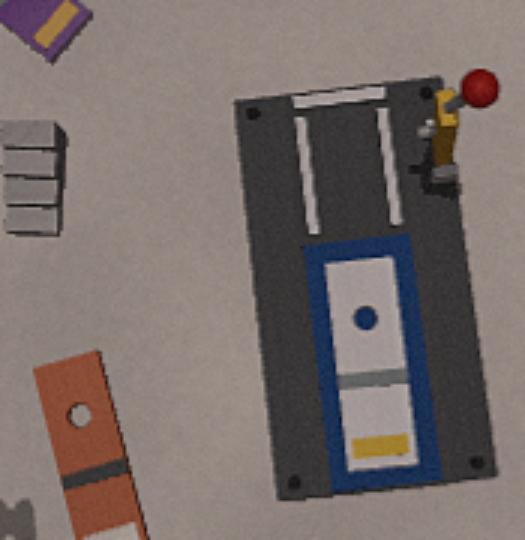

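The top view shows the coupon square and centred on the pad, about (-0.0586, 0.0015) in the fixture frame. The bar stands at about 1.49 rad, the copper coupon is where it was, and the arm is clear. Handing in.

```bash
python3 -c "
from h import *
print(ctrl.sign_off())"
```

```text
the job is handed in; nothing more can be done
None
```

The job is handed in after about 17 s of the 58 s allowed: at the last look the clamp bar stood at about 85°, the aluminium coupon lay square and within about 2 mm of the blue pad's centre, and the copper coupon lay where it started; sign-off returned no verdict.

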